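Unlock the pantry box and hold the lock open

ROBOT

A 6-joint arm with a two-finger parallel gripper is mounted at the origin on the work surface. World frame = base frame: x ahead of the robot, y to its left, z up, the work surface at z = 0. Lengths are in m, angles in rad, forces in N, time in s.
With the tool pointing down it reaches from about 0.275 to 0.825 m from the base axis. Payload 5.2 kg.
Tool frame: the origin (TCP) lies between the finger pads, 19 mm behind the fingertips; this is the grasp point; z points along the fingers, y is the line along which they close (so a half turn about z gives the same grasp; the last joint's range is limited). The gripper opens to 93 mm and grips with 3 to 60 N. Pads are 15 mm wide; open, the fingers measure 128 mm over their backs; the gripper's body (75 mm by 188 mm) begins 65 mm behind the grasp point.
Start: joints at [-1.392, 0.259, 1.535, -0, 1.348, -0.203], TCP at [0.205, -0.51, 0.237] pointing down, gripper open.
Joint ranges: [-3.14, 3.14], [-0.91, 2.08], [0.19, 2.58], [-1.22, 4.36], [0.22, 2.71], [-3.12, 3.12]. Speed limits (rad/s): [2.57, 2.57, 3.14, 3.14, 3.14, 3.14].

INTERFACE

Orientations are given as a unit quaternion [w, x, y, z].
In Python, from workcell import ctrl gives the robot as it stands.
- The arm moves only by the shell command python3 -m crank 'ROWS' [OPENING] [FORCE]. ROWS is a JSON object whose one key "steps" holds one flat list of numbers, 4 for each row, row after row: the shift along the tool's x, y, z in cm, then the turn about the tool's z in rad. A call has 1 to 8 rows; each row shifts and turns the commanded pose from where the row before left it, along the tool's axes as they then stand; what a row does not reach is not made up. A row lasts 1/10 s, in which the tool goes at most 50 mm and 8.59 degrees, less where a joint would pass 70% of its speed; a pose out of reach is approached as far as the arm can. A call with a gripper value outside its range is refused whole. OPENING is the closure, from -1 (fully open) to 1 (shut), set as the call begins (- or left out, the last holds). The fingers move at their own pace and stop on an object; FORCE is the grip in N (left out, the last holds). Time passes only in rows, so rows that do not move let the fingers close. It gives the time, the measured TCP pose, the force, the opening and the grip force at its end, in the units of the state.
- ctrl.sense(): the state, without advancing time (a new reading comes with each control period).
- ctrl.capture(name): name is "side" or "top"; returns (picture, depth): 480x640x3 uint8, red, green, blue; 480x640 float32, m along the optical axis (not along the pixel's ray), 0 where there is no reading.
- ctrl.camera_info(name): a dict with "fov_y" (degrees; the focal length in pixels is half the picture's height over the tangent of half this angle, whatever the lens; pixels are square), "cx", "cy" (the principal point, pixels), "R" (3x3) and "t" (3): a world point X has camera coordinates R X + t. Camera axes: x right, y down, z forward; pixel columns grow to the right and rows downward; lengths in m; the calibration is good to about 2 mm. A picture is of the moment at which its call begins. camera_info takes no time and is no camera call.
- ctrl.close_job(): hands the job in; it is judged then, once.
The state is a dict: "time_s": time; "joint_pos": joint angles; "joint_vel": joint speeds; "joint_torque": joint torques, N m; "ee_pos": TCP position; "ee_rot": TCP orientation; "force": force on the tool from outside, world axes, zero at the start; "moment": the same for the moment, N m; "width": opening from 0.0 (shut) to 1.0 (fully open); "gripper_force": force on a finger pad.
Only numpy, scipy, OpenCV 4.12 (cv2) and the standard library are available. Lean on these libraries where they do the work, as an engineer would, in place of code of your own. Each camera call takes 0.05 s, during which the arm holds its last target. There are 200 camera calls.

TASK

Take the key with the broad flat rectangular head from the wooden key stand (not the one with the round knob head), push it fully home into the keyway on top of the locked pantry box - the pins are sticky, so wiggle it if it binds - and only then turn it clockwise, seen from above, a quarter turn to its stop. The lock springs back, so finish still gripping the key and holding it turned, so that I can lift the lid; leave the other key, the can, the jar and the carton where they are.

Things in the scene. Friction and masses are not known exactly. Their poses are not given: they have to be found in the camera images.
- key: The key to use, loose, 50 g, upright in one of the stand's two slots. Origin at the blade's lower tip; z up to the head, x along the width, y through the thickness. Steel blade 36 mm long, 14 wide, 4.5 thick. Black head: flat rectangular paddle 36 wide, 10 thick, 34 tall, 36 to 70 above the tip; grip it across the 10. Half a turn about z makes no difference to it.
- key_tip (a point): Lower tip of the key's blade (the key's origin), axes as the key's. The lowest 6 mm of the blade are thinner (3.5) and bevelled in width from 14 down to 6 at the tip.
- key_grip (a point): Point inside the key's head, 60 mm above the tip, 10 below the head's top: a good place for the TCP (the fingertips then stay 5 above the stand, and 7 above the plug with the key home).
- other_key: A key to leave alone, in the other slot of the stand: 12 wide blade and a round black knob head, 24 in diameter, 22 tall, upright axis. Origin at its blade tip.
- stand: Pale wooden key stand fixed to the counter, 160 (x) by 60 (y) by 40 mm tall, origin under its centre. Two slots 17 by 7.5, long side along the stand's x, at x = -35 and +35; which key is in which varies. A key's head rests on the stand's top, its tip 4 above the counter; lift it straight up by more than 36.
- box: Grey steel pantry box fixed to the counter, 220 (x) by 200 (y) by 100 mm tall, origin under its centre. On its top, at x = +45, y = 0, a round dark collar (66 outside diameter, top 134 above the counter) surrounds the brass lock plug. White lid panel on the -x part, held by a steel bolt along x.
- keyway (a point): Floor of the keyway, on the plug's axis, 106 mm above the counter; turns with the plug. The keyway is a slot 17 (along x) by 6.5 (y), 34 deep. The key is home when its tip stands on this floor (head then 2 above the plug). Two sprung sticky pins jut 4 into the slot from its short ends, 17 and 9 above the floor; the bevelled tip must push them aside.
- mouth (a point): Centre of the keyway's mouth, on the plug's axis, 140 mm above the counter; axes as keyway. The upper 6 of the slot flare to 25 by 14.5 here. Pushing the key in takes some 5 to 15 N at the pins and may bind; moving it side to side by 1 mm or rocking its yaw a few degrees while pushing eases it.
- plug (a joint): Turn of the brass plug (38 by 30 mm top) about its upright axis, rad: 0 at rest, the keyway's long side then along the box's x; grows CLOCKWISE seen from above to a hard stop at 1.5. A spring turns it back unless held (0.12 N m at the stop). The key has 0.15 rad of play, so the gripper must turn 0.15 to 0.25 farther than the plug.
- can: Food can, 68 diameter, 100 tall, loose on the counter, origin under its centre. Leave it alone.
- jar: Jar, 60 diameter, 85 tall, loose on the counter, origin under its centre. Leave it alone.
- carton: Small carton 60 by 90 by 120 tall, loose on the counter, origin under its centre. Leave it alone.

How it is judged:
By the outcome, as a careful person would: the job done as asked, in the order asked, and still so for the second after the job is handed in, while the arm keeps its last pose, push and grip.
It also fails if it takes over 64 s, if anything falls off the work surface, if the arm or the gripper's body presses on something with over 40 N, if the wrist force passes 120 N, or if a joint passes its speed limit or range.

## Working session

There is one attempt and no reset: what is moved stays moved. The work goes in short steps, Python scripts to look and compute and a shell command to move; the robot and the scene stay as the last step left them, time stands still between calls to the robot, and variables do not carry over. Pictures are saved under pics/ and viewed, at most 10 in all, crops included, and the job is handed in when it is done.

```bash
mkdir -p pics; ls; python3 - <<'E'
from workcell import ctrl
import cv2,numpy as np
for n in("top","side"):
    p,d=ctrl.capture(n); cv2.imwrite(f"pics/{n}0.png",p[:,:,::-1]); np.savez(f"{n}0.npz",p=p,d=d)
    print(n,ctrl.camera_info(n))
print(ctrl.sense())
E
```

```text
pics
top {'fov_y': 54.262869063388756, 'cx': 316.5327590961468, 'cy': 247.4661622103306, 'R': array([[-0.00405353, -0.9999008 ,  0.01348954],
       [-0.9889429 ,  0.00200864, -0.14828322],
       [ 0.14824141, -0.01394145, -0.98885293]]), 't': array([0.00344956, 0.58111302, 0.81304142])}
side {'fov_y': 43.154270292362376, 'cx': 320.13028912636514, 'cy': 237.52606133616476, 'R': array([[ 0.99820598, -0.05795711, -0.0150263 ],
       [-0.05345831, -0.74970937, -0.65960447],
       [ 0.02696341,  0.65922441, -0.75146267]]), 't': array([-0.5620879 ,  0.11927182,  1.21582425])}
{'time_s': 0.1, 'joint_pos': array([-1.39179806e+00,  2.59272128e-01,  1.53596718e+00,  5.90566491e-06,
        1.34802368e+00, -2.02803111e-01]), 'joint_vel': array([-0.00261179,  0.00022063, -0.00169547, -0.00091656,  0.00075474,
        0.00039823]), 'joint_torque': array([ 1.37022649e-03, -4.38210154e+01, -2.84644568e+01,  7.19599519e-02,
        3.62471037e-02, -4.94855885e-05]), 'ee_pos': array([ 0.20486309, -0.50991847,  0.23670234]), 'ee_rot': array([-8.35076698e-04,  9.81833515e-01,  1.89742590e-01,  1.28194261e-05]), 'force': array([-0.21974049, -0.09388354,  0.55713512]), 'moment': array([ 0.00762414, -0.01758802, -0.0158195 ]), 'gripper_force': 0.0, 'width': 0.9985879156774031}
```

View pics/top0.png

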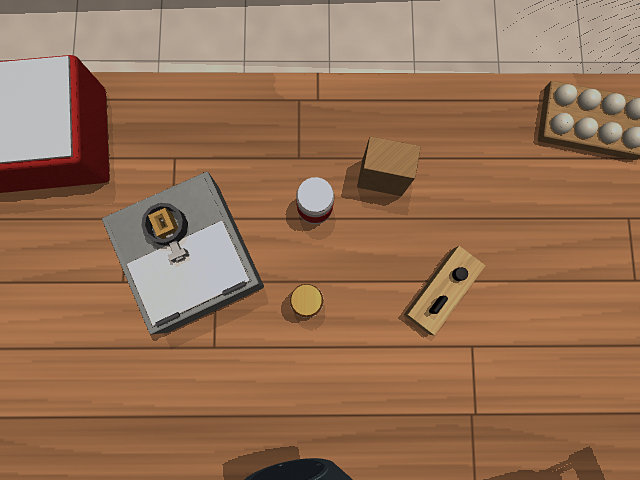

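View pics/side0.png

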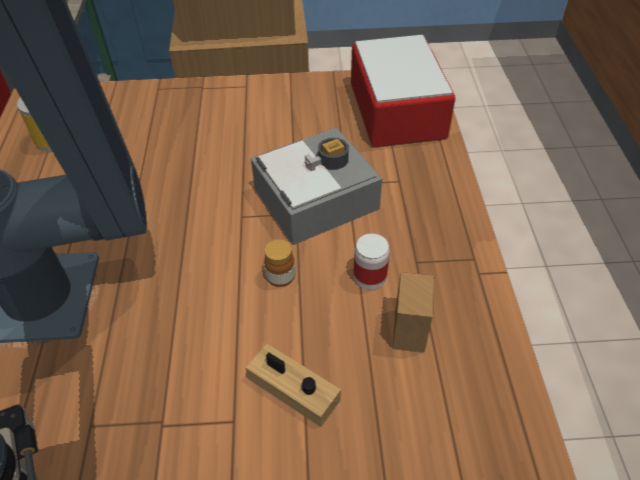

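Top view: paddle key at about (438,305), round-knob key at (460,274) and brass plug at (163,223). Side view: the paddle key is at (275,362) and the plug at (334,150).

```bash
cat > h.py <<'E'
import numpy as np,cv2
from workcell import ctrl
def cam(n):
    c=ctrl.camera_info(n); return 240/np.tan(np.radians(c['fov_y']/2)),c['cx'],c['cy'],c['R'],c['t']
def plane(n,uv,z):
    f,cx,cy,R,t=cam(n); uv=np.atleast_2d(uv).astype(float)
    d=np.c_[(uv-[cx,cy])/f,np.ones(len(uv))]@R; o=-R.T@t
    return (o+d*((z-o[2])/d[:,2])[:,None])
def cloud(n,d):
    f,cx,cy,R,t=cam(n); v,u=np.mgrid[:480,:640]
    P=np.stack([(u-cx)/f*d,(v-cy)/f*d,d],-1); return (P-t)@R
def rect(n,m,z):
    # min-area rect on plane z of biggest blob in mask m
    c=max(cv2.findContours(m.astype(np.uint8),0,cv2.CHAIN_APPROX_NONE)[0],key=cv2.contourArea)
    P=plane(n,c[:,0],z)[:,:2]; (x,y),(w,h),a=cv2.minAreaRect((P*1000).astype(np.float32))
    if w<h: w,h,a=h,w,a+90
    return np.round([x,y,w,h],1),round((a+90)%180-90,1)
def win(x0,x1,y0,y1):
    m=np.zeros((480,640),bool); m[y0:y1,x0:x1]=1; return m
E
python3 - <<'E'
from h import *
W={'top':dict(st=(395,495,235,345),key=(422,450,287,322),knob=(448,472,262,286),box=(95,270,165,340),plug=(135,195,195,250)),
'side':dict(st=(235,350,340,425),key=(260,290,348,376),knob=(298,320,374,396),box=(245,390,125,245),plug=(312,355,130,170))}
for n in W:
    q=np.load(n+'0.npz'); p=q['p'];d=q['d']; P=cloud(n,d); Z=P[...,2]; hsv=cv2.cvtColor(p,cv2.COLOR_RGB2HSV); H,S,V=[hsv[...,i].astype(int) for i in range(3)]
    w={k:win(*v) for k,v in W[n].items()}
    print(n,'Zs',[ (k,np.round(np.percentile(Z[w[k]],[50,90,98]),4)) for k in w])
    print(' stand',rect(n,w['st']&(Z>.033),.04))
    print(' keytop',rect(n,w['key']&(Z>.069)&(V<90),.074),(w['key']&(Z>.069)).sum())
    print(' knobtop',rect(n,w['knob']&(Z>.056)&(V<90),.062))
    print(' boxtop',rect(n,w['box']&(Z>.094),.1))
    m=w['plug']&(S>110)&(H>10)&(H<30)&(Z>.136); print(' plug',rect(n,m,.14),m.sum())
    m=w['plug']&(Z>.129); print(' collar',rect(n,m,.134))
    f=12; x0,x1,y0,y1=W[n]['plug']; a=cv2.resize(p[y0:y1,x0:x1],(400,300),interpolation=cv2.INTER_CUBIC)
    x0,x1,y0,y1=W[n]['st']; b=cv2.resize(p[y0:y1,x0:x1],(400,300),interpolation=cv2.INTER_CUBIC)
    cv2.imwrite(f'pics/{n}z.png',np.hstack([a,b])[:,:,::-1])
a=cv2.imread('pics/topz.png');b=cv2.imread('pics/sidez.png');cv2.imwrite('pics/z.png',np.vstack([a,b]))
E
```

```text
top Zs [('st', array([0.0008, 0.0407, 0.0624])), ('key', array([0.0402, 0.0713, 0.0753])), ('knob', array([0.0406, 0.0621, 0.0641])), ('box', array([0.0636, 0.1049, 0.1345])), ('plug', array([0.1031, 0.1374, 0.1405]))]
 stand (array([ 504.3, -233.9,  161.6,   61.2]), -38.3)
 keytop (array([ 476.3, -211.6,   34.6,   10.1]), -36.9) 118
 knobtop (array([ 530.9, -255.1,   23.4,   21.5]), -2.8)
 boxtop (array([567.8, 235.1, 219.1, 198.5]), 25.1)
 plug (array([609.6, 256. ,  39.1,  30.7]), 25.9) 370
 collar (array([609.6, 256.5,  67. ,  65.1]), 90.0)
side Zs [('st', array([0.0012, 0.041 , 0.0638])), ('key', array([0.0403, 0.0718, 0.075 ])), ('knob', array([0.0415, 0.0619, 0.0639])), ('box', array([0.0499, 0.105 , 0.1339])), ('plug', array([0.1073, 0.1361, 0.1406]))]
 stand (array([ 502.5, -236.5,  162.6,   63.2]), -38.2)
 keytop (array([ 474.5, -215.3,   34.5,    9.2]), -38.1) 112
 knobtop (array([ 529.2, -258.6,   23.7,   21.2]), -73.7)
 boxtop (array([566.7, 229.7, 219.7, 200.6]), 25.1)
 plug (array([608.1, 253.5,  38.9,  35.1]), 25.4) 158
 collar (array([607.2, 250.8,  71.7,  64.5]), 85.6)
```

View pics/z.png

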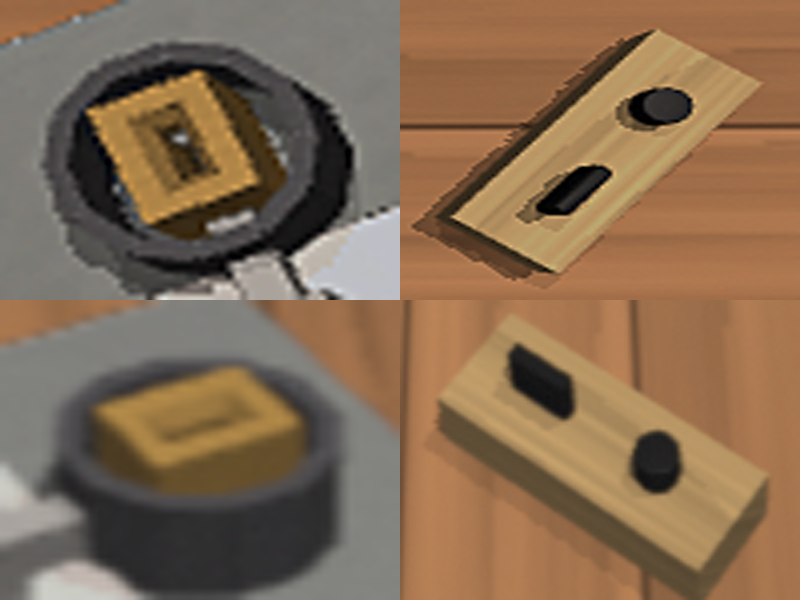

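The box centre, lock, stand and key all agree between the two views: lock about (609,255) mm at yaw 25°, key about (476,-213) mm at yaw -38°. I'm moving above the key now, using the wrist half-turn that keeps joint 6 in range for the final turn.

```bash
cat > go.py <<'E'
import sys,numpy as np
from workcell import ctrl
from scipy.spatial.transform import Rotation as Ro
# remaining motion to x y z(mm) yaw(deg of tool x) in tool axes
x,y,z,a=map(float,sys.argv[1:5]); s=ctrl.sense(); w=s['ee_rot']; R=Ro.from_quat(np.r_[w[1:],w[0]]).as_matrix()
yaw=np.degrees(np.arctan2(R[1,0],R[0,0]))
print('t',round(s['time_s'],2),'tool cm',np.round(R.T@(np.array([x,y,z])/10-s['ee_pos']*100),2),'turn',round(-np.radians((a-yaw+180)%360-180),3),'yaw',round(yaw,2),'tilt',np.round(R[:2,2],4),'pos',np.round(s['ee_pos']*1000,1),'q6',round(s['joint_pos'][5],2),'F',np.round(s['force'],1),'M',np.round(s['moment'],2),'w',round(s['width'],3),'g',round(s['gripper_force'],1))
E
python3 -m crank '{"steps":[4.5,-2.1,0,0, 4.5,-2.1,0,0, 4.5,-2.1,0,0, 4.5,-2.1,0,0, 4.5,-2.1,0,0, 4.5,-2.1,0,0, 4.5,-2.1,0,0, 4.5,-2.1,0,0]}'
python3 -m crank '{"steps":[0,0,0,-0.149, 0,0,0,-0.149, 0,0,0,-0.149, 0,0,0,-0.149, 0,0,0,-0.149, 0,0,0,-0.149, 0,0,0,-0.149, 0,0,0,-0.149]}'
python3 -m crank '{"steps":[0,0,0,-0.149, 0,0,0,-0.149, 0,0,0,-0.149, 0,0,0,-0.149, 0,0,0,-0.149, 0,0,0,-0.149, 0,0,0,0]}'
python3 go.py 476 -213 110 141.8
```

```text
time_s: 0.9
ee_pos: [0.4773, -0.2185, 0.2372]
ee_rot: [-0.0, 0.982, 0.19, -0.0]
force: [0.0, -0.4, 1.3]
width: 0.998
gripper_force: 0.0
time_s: 1.7
ee_pos: [0.4762, -0.2202, 0.237]
ee_rot: [-0.001, 0.704, 0.71, -0.0]
force: [-0.7, -0.3, 0.6]
width: 1.003
gripper_force: 0.0
time_s: 2.4
ee_pos: [0.4762, -0.2202, 0.237]
ee_rot: [-0.0, 0.33, 0.944, 0.0]
force: [-0.8, -0.4, -0.0]
width: 1.003
gripper_force: 0.0
t 2.4 tool cm [ 0.45  0.55 12.7 ] turn -0.006 yaw 141.47 tilt [-0.0008  0.0006] pos [ 476.2 -220.2  237. ] q6 -1.54 F [-0.8 -0.4 -0. ] M [-0.01 -0.11  0.02] w 1.003 g 0.0
```

```bash

python3 -m crank '{"steps":[0.45,0.55,0,-0.006, 0,0,4,0, 0,0,4,0, 0,0,4,0, 0,0,2.5,0, 0,0,1.5,0, 0,0,1.3,0, 0,0,0,0]}'
python3 go.py 476 -213 64 141.8
python3 - <<'E'
from h import *
for n in("top","side"):
    p,d=ctrl.capture(n); cv2.imwrite(f"pics/{n}1.png",p[:,:,::-1])
a=cv2.imread('pics/top1.png')[210:360,380:530];b=cv2.imread('pics/side1.png')[320:440,220:370]
cv2.imwrite('pics/v1.png',np.hstack([cv2.resize(a,(400,400)),cv2.resize(b,(400,400))]))
E
```

```text
time_s: 3.2
ee_pos: [0.4751, -0.2119, 0.0627]
ee_rot: [-0.002, 0.329, 0.944, 0.001]
force: [-0.6, 0.2, -0.1]
width: 0.997
gripper_force: 0.0
t 3.2 tool cm [-0.14 -0.03 -0.13] turn -0.004 yaw 141.58 tilt [-0.0033  0.0026] pos [ 475.1 -211.9   62.7] q6 -1.53 F [-0.6  0.2 -0.1] M [-0.01 -0.14 -0.02] w 0.997 g 0.0
```

View pics/v1.png

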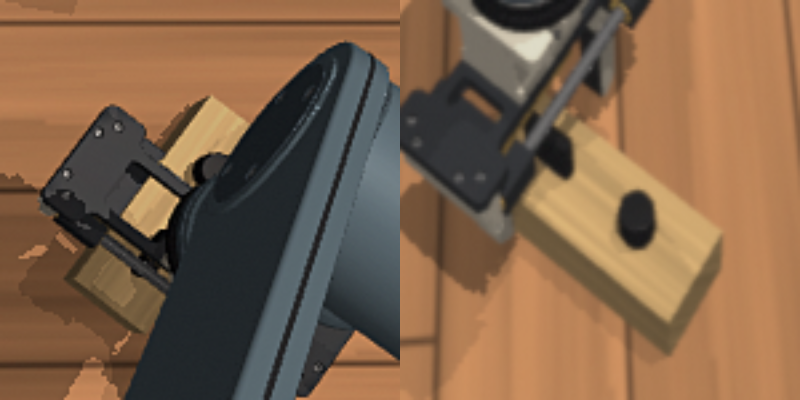

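The fingers straddle the paddle head, one on each broad side. Closing.

```bash

python3 -m crank '{"steps":[0,0,-0.1,0, 0,0,0,0, 0,0,0,0, 0,0,0,0, 0,0,0,0, 0,0,0,0, 0,0,0,0, 0,0,0,0]}' 1 15
python3 -m crank '{"steps":[0,0,0,0, 0,0,0,0, 0,0,0,0, 0,0,0,0]}' 1 15
python3 go.py 476 -213 64 141.8
```

```text
time_s: 4.1
ee_pos: [0.4763, -0.2132, 0.0654]
ee_rot: [-0.0, 0.328, 0.945, 0.0]
force: [0.2, -0.6, -0.0]
width: 0.359
gripper_force: 0.0
time_s: 4.5
ee_pos: [0.4763, -0.2132, 0.0654]
ee_rot: [-0.0, 0.328, 0.945, 0.0]
force: [-1.0, 0.1, 0.2]
width: 0.11
gripper_force: 15.0
t 4.5 tool cm [ 0.04 -0.    0.14] turn -0.001 yaw 141.74 tilt [-0.0001  0.0001] pos [ 476.3 -213.2   65.4] q6 -1.54 F [-1.   0.1  0.2] M [-0.03 -0.16  0.02] w 0.11 g 15.0
```

```bash

python3 -m crank '{"steps":[0,0,0,0, 0,0,0,0, 0,0,-1,0, 0,0,-1,0, 0,0,-2,0, 0,0,-4,0, 0,0,-4,0, 0,0,-4,0]}' 1 55
python3 go.py 609 255 225 205.2
```

```text
time_s: 5.3
ee_pos: [0.4762, -0.2131, 0.2281]
ee_rot: [0.0, 0.328, 0.945, -0.0]
force: [0.2, -0.6, -0.2]
width: 0.107
gripper_force: 55.0
t 5.3 tool cm [18.56 44.98  0.29] turn -1.108 yaw 141.74 tilt [ 0.0008 -0.0006] pos [ 476.2 -213.1  228.1] q6 -1.54 F [ 0.2 -0.6 -0.2] M [-0.01 -0.21  0.01] w 0.107 g 55.0
```

```bash

python3 -m crank '{"steps":[0.8,2,0,0, 1.7,4.1,0,0, 1.7,4.1,0,0, 1.7,4.1,0,0, 1.7,4.1,0,0, 1.7,4.1,0,0, 1.7,4.1,0,0, 1.7,4.1,0,0]}'
python3 -m crank '{"steps":[1.7,4.1,0,0, 1.7,4.1,0,0, 1.7,4.1,0,0, 0.6,2,0,0, 0,0,0,0]}'
python3 -m crank '{"steps":[0,0,0,-0.138, 0,0,0,-0.138, 0,0,0,-0.138, 0,0,0,-0.138, 0,0,0,-0.138, 0,0,0,-0.138, 0,0,0,-0.138, 0,0,0,-0.138]}'
python3 -m crank '{"steps":[0,0,0,0, 0,0,0,0]}'
python3 go.py 609 255 225 205.2
python3 - <<'E'
from h import *
for n in("top","side"):
    p,d=ctrl.capture(n); cv2.imwrite(f"pics/{n}2.png",p[:,:,::-1]); np.savez(f"{n}2.npz",p=p,d=d)
a=cv2.imread('pics/top2.png')[150:300,90:240];b=cv2.imread('pics/side2.png')[70:220,260:410]
cv2.imwrite('pics/v2.png',np.hstack([cv2.resize(a,(400,400)),cv2.resize(b,(400,400),interpolation=cv2.INTER_CUBIC)]))
E
```

```text
time_s: 6.1
ee_pos: [0.567, 0.1083, 0.2268]
ee_rot: [0.001, 0.328, 0.945, 0.0]
force: [-0.0, -1.1, 0.0]
width: 0.101
gripper_force: 55.0
time_s: 6.6
ee_pos: [0.6107, 0.2571, 0.226]
ee_rot: [0.0, 0.326, 0.945, 0.001]
force: [0.2, 0.0, -0.7]
width: 0.104
gripper_force: 55.0
time_s: 7.4
ee_pos: [0.6103, 0.2524, 0.2264]
ee_rot: [0.0, -0.219, 0.976, -0.0]
force: [0.8, 0.7, -0.4]
width: 0.104
gripper_force: 55.0
time_s: 7.6
ee_pos: [0.6105, 0.253, 0.2261]
ee_rot: [0.0, -0.214, 0.977, -0.0]
force: [-1.0, 0.0, 0.0]
width: 0.105
gripper_force: 55.0
t 7.6 tool cm [0.05 0.24 0.11] turn -0.008 yaw -155.27 tilt [ 0.0004 -0.0002] pos [610.5 253.  226.1] q6 -1.78 F [-1.  0.  0.] M [ 0.09 -0.15  0.01] w 0.105 g 55.0
```

View pics/v2.png

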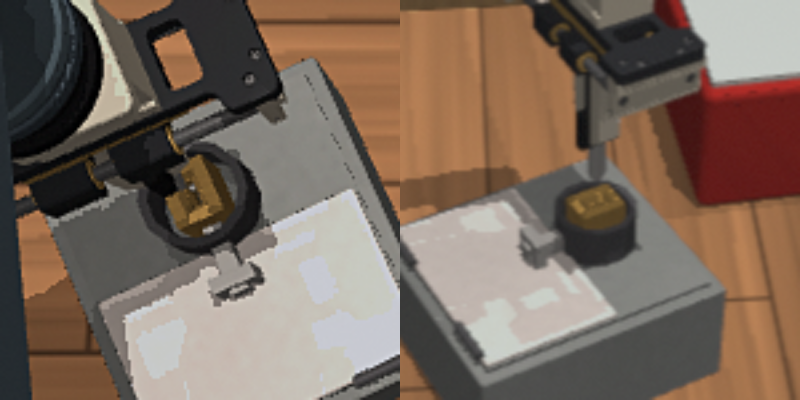

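The side view shows the blade hanging just above the plug. I'll align it, lower the tip to about 10 mm above the mouth, and check the tip against the plug in that same camera.

```bash

python3 -m crank '{"steps":[0,0.22,0,-0.008, 0,0,0.7,0, 0,0,0.7,0, 0,0,0,0, 0,0,0,0]}'
python3 go.py 609.5 255 211 205.2
python3 - <<'E'
from h import *
p,d=ctrl.capture("side"); np.savez("side3.npz",p=p,d=d)
s=ctrl.sense()['ee_pos']; zt=s[2]-.0614
f,cx,cy,R,t=cam('side')
def px(P): c=R@P+t; return f*c[:2]/c[2]+[cx,cy]
print('expected tip',px(np.r_[s[:2],zt]),'mouth by mean estimate',px(np.array([.609,.2548,.14])))
x0,y0=305,105
c=cv2.resize(p[y0:y0+60,x0:x0+60],(600,600),interpolation=cv2.INTER_NEAREST)
cv2.imwrite('pics/v3.png',c[:,:,::-1])
P=cloud('side',d)
hsv=cv2.cvtColor(p,cv2.COLOR_RGB2HSV)
for v in range(118,150): 
    r=P[v,322:350]; m=(r[:,2]>.15)&(r[:,2]<.185)&(hsv[v,322:350,1]<60)
    if m.any(): u=np.arange(322,350)[m]; print(v,u.min(),u.max(),np.round(r[m].mean(0)*1000,1))
E
```

```text
time_s: 8.2
ee_pos: [0.6093, 0.256, 0.2107]
ee_rot: [-0.001, -0.22, 0.975, -0.0]
force: [-0.8, 0.1, -0.7]
width: 0.105
gripper_force: 55.0
t 8.2 tool cm [ 0.03 -0.1  -0.03] turn 0.004 yaw -154.56 tilt [-0.0013 -0.0003] pos [609.3 256.  210.7] q6 -1.79 F [-0.8  0.1 -0.7] M [ 0.08 -0.09  0.02] w 0.105 g 55.0
expected tip [333.91125936 141.40649688] mouth by mean estimate [333.69631437 145.36807504]
129 335 336 [613.  258.4 180.9]
130 333 336 [610.6 254.2 181.8]
131 330 336 [607.5 254.4 179.1]
132 330 336 [607.5 254.6 176.3]
133 330 336 [607.4 253.6 174.5]
134 330 336 [607.5 254.3 171.3]
135 330 336 [607.4 254.1 168.8]
136 330 336 [607.5 255.2 165.2]
137 330 336 [607.4 253.2 164.2]
138 330 336 [607.4 254.1 160.8]
139 330 335 [606.4 254.7 157.7]
140 330 334 [605.3 253.3 156.1]
141 331 334 [606.  253.3 153.4]
```

View pics/v3.png

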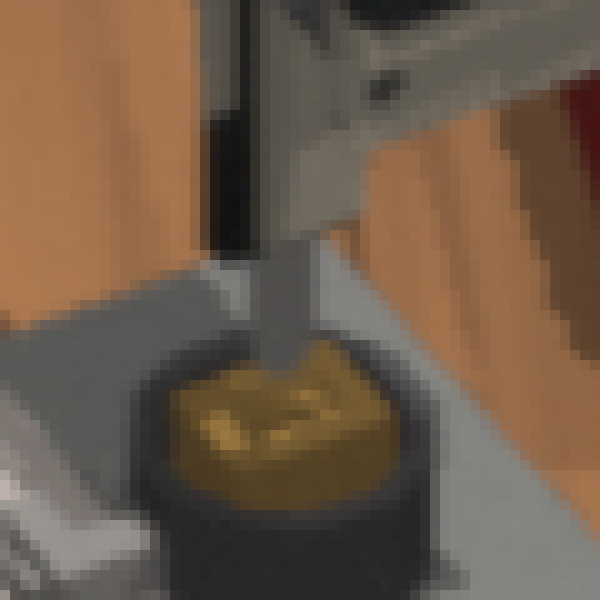

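The blade is centred over the mouth in x and sits about 1 mm high along y, matching the encoder error. I'll correct that and go down to just above the pins.

```bash

python3 -m crank '{"steps":[0.03,-0.1,0,0.004, 0,0,0,0, 0,0,0,0]}'
python3 go.py 609.5 255 190 205.2
python3 -m crank '{"steps":[0,0,0.4,0, 0,0,0.4,0, 0,0,0.4,0, 0,0,0.3,0, 0,0,0.3,0, 0,0,0.2,0, 0,0,0,0, 0,0,0,0]}'
python3 go.py 609.5 255 167.4 205.2
```

```text
time_s: 8.55
ee_pos: [0.6099, 0.255, 0.2117]
ee_rot: [0.0, -0.218, 0.976, 0.0]
force: [1.2, 0.1, -1.1]
width: 0.102
gripper_force: 55.0
t 8.55 tool cm [0.03 0.02 2.17] turn 0.0 yaw -154.79 tilt [0.0004 0.0001] pos [609.9 255.  211.7] q6 -1.78 F [ 1.2  0.1 -1.1] M [ 0.07 -0.14  0.02] w 0.102 g 55.0
time_s: 9.35
ee_pos: [0.6098, 0.255, 0.1915]
ee_rot: [0.0, -0.218, 0.976, -0.0]
force: [0.6, -0.5, -1.0]
width: 0.109
gripper_force: 55.0
t 9.35 tool cm [0.03 0.01 2.41] turn 0.0 yaw -154.78 tilt [0.0001 0.    ] pos [609.8 255.  191.5] q6 -1.78 F [ 0.6 -0.5 -1. ] M [ 0.07 -0.14  0.02] w 0.109 g 55.0
```

```bash

python3 -m crank '{"steps":[0,0,0.2,0, 0,0,0.2,0, 0,0,0.2,0, 0,0,0.1,0, 0,0,0.1,0, 0,0,0,0]}'
python3 go.py 609.5 255 167.4 205.2
python3 -m crank '{"steps":[0.05,0,0.1,0.02, -0.1,0,0.1,-0.04, 0.1,0,0.1,0.04, -0.1,0,0.1,-0.04, 0.05,0,0,0.02, 0,0,0,0]}'
python3 go.py 609.5 255 167.4 205.2
```

```text
time_s: 9.95
ee_pos: [0.6097, 0.255, 0.1832]
ee_rot: [-0.0, -0.218, 0.976, 0.0]
force: [0.0, 1.1, -0.7]
width: 0.103
gripper_force: 55.0
t 9.95 tool cm [0.01 0.01 1.58] turn 0.0 yaw -154.78 tilt [-0.0004 -0.    ] pos [609.7 255.  183.2] q6 -1.78 F [ 0.   1.1 -0.7] M [ 0.15 -0.09 -0.03] w 0.103 g 55.0
time_s: 10.55
ee_pos: [0.609, 0.2547, 0.1794]
ee_rot: [-0.001, -0.217, 0.976, -0.0]
force: [-3.8, -0.3, 2.1]
width: 0.102
gripper_force: 55.0
t 10.55 tool cm [-0.06  0.01  1.2 ] turn -0.002 yaw -154.9 tilt [-0.0016 -0.0005] pos [609.  254.7 179.4] q6 -1.78 F [-3.8 -0.3  2.1] M [-0.11  0.71 -0.04] w 0.102 g 55.0
```

```bash

python3 -m crank '{"steps":[0.05,0,0.1,0.03, -0.1,0,0.1,-0.06, 0.1,0,0.1,0.06, -0.1,0,0.1,-0.06, 0.05,0,0,0.03, 0,0,0,0]}'
python3 go.py 609.5 255 167.4 205.2
python3 -m crank '{"steps":[0.05,0,0.1,0.03, -0.1,0,0.1,-0.06, 0.1,0,0.1,0.06, -0.1,0,0.1,-0.06, 0.05,0,0,0.03, 0,0,0,0]}'
python3 go.py 609.5 255 167.4 205.2
```

```text
time_s: 11.15
ee_pos: [0.6093, 0.2549, 0.1754]
ee_rot: [-0.001, -0.217, 0.976, 0.0]
force: [-5.1, 0.8, 2.7]
width: 0.104
gripper_force: 55.0
t 11.15 tool cm [-0.02 -0.    0.8 ] turn -0.002 yaw -154.91 tilt [-0.0011  0.0001] pos [609.3 254.9 175.4] q6 -1.78 F [-5.1  0.8  2.7] M [0.1  0.98 0.  ] w 0.104 g 55.0
time_s: 11.75
ee_pos: [0.6106, 0.2554, 0.1722]
ee_rot: [0.001, -0.218, 0.976, 0.0]
force: [-2.9, 2.4, 5.6]
width: 0.103
gripper_force: 55.0
t 11.75 tool cm [0.12 0.01 0.48] turn -0.001 yaw -154.87 tilt [0.0022 0.0014] pos [610.6 255.4 172.2] q6 -1.78 F [-2.9  2.4  5.6] M [0.61 0.4  0.03] w 0.103 g 55.0
```

```bash

python3 -m crank '{"steps":[0.05,0,0.1,0.03, -0.1,0,0.1,-0.06, 0.1,0,0.1,0.06, -0.1,0,0.1,-0.06, 0.05,0,0,0.03, 0,0,0,0]}'
python3 go.py 609.5 255 167.4 205.2
python3 -m crank '{"steps":[0.05,0,0.05,0.03, -0.1,0,0.05,-0.06, 0.1,0,0.05,0.06, -0.1,0,0,-0.06, 0.05,0,0,0.03, 0,0,0,0]}'
python3 go.py 609.5 255 167.4 205.2
```

```text
time_s: 12.35
ee_pos: [0.6109, 0.2555, 0.1679]
ee_rot: [0.001, -0.217, 0.976, 0.001]
force: [0.1, 3.1, 3.4]
width: 0.103
gripper_force: 55.0
t 12.35 tool cm [0.15 0.02 0.05] turn -0.002 yaw -154.9 tilt [0.0027 0.0017] pos [610.9 255.5 167.9] q6 -1.78 F [0.1 3.1 3.4] M [ 1.   -0.14 -0.01] w 0.103 g 55.0
time_s: 12.95
ee_pos: [0.6108, 0.2555, 0.1672]
ee_rot: [0.002, -0.217, 0.976, 0.001]
force: [-1.0, 3.8, 8.0]
width: 0.106
gripper_force: 55.0
t 12.95 tool cm [ 0.14  0.02 -0.02] turn -0.002 yaw -154.91 tilt [0.0029 0.0019] pos [610.8 255.5 167.2] q6 -1.78 F [-1.   3.8  8. ] M [1.15 0.06 0.  ] w 0.106 g 55.0
```

```bash

python3 -m crank '{"steps":[0.05,0,0.1,0.04, -0.1,0,0.1,-0.08, 0.1,0,0,0.08, -0.1,0,0,-0.08, 0.05,0,0,0.04, 0,0,0,0]}'
python3 go.py 609.5 255 167.4 205.2
python3 - <<'E'
from h import *
p,d=ctrl.capture("side"); q,_=ctrl.capture("top")
a=p[100:180,290:370]; b=q[180:260,120:200]
cv2.imwrite('pics/v4.png',np.hstack([cv2.resize(x,(400,400),interpolation=cv2.INTER_CUBIC) for x in(a,b)])[:,:,::-1])
E
```

```text
time_s: 13.55
ee_pos: [0.611, 0.2555, 0.1669]
ee_rot: [0.002, -0.217, 0.976, 0.001]
force: [-3.9, 3.9, 14.7]
width: 0.101
gripper_force: 55.0
t 13.55 tool cm [ 0.15  0.02 -0.05] turn -0.002 yaw -154.92 tilt [0.0042 0.0022] pos [611.  255.5 166.9] q6 -1.78 F [-3.9  3.9 14.7] M [0.98 0.66 0.01] w 0.101 g 55.0
```

View pics/v4.png

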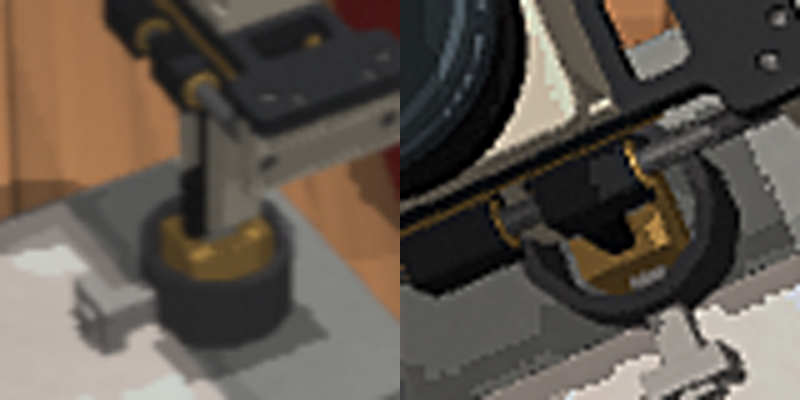

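The key is home: the TCP stopped at z ≈ 167 mm, which puts the tip on the 106 mm floor, and push force rises without further travel. In the picture the fingertips sit just above the plug. Now turning clockwise.

```bash

python3 -m crank '{"steps":[0,0,0,0.1, 0,0,0,0.1, 0,0,0,0.1, 0,0,0,0.1, 0,0,0,0.1, 0,0,0,0.1, 0,0,0,0.1, 0,0,0,0.1]}'
python3 go.py 609.5 255 167.4 107.6
```

```text
time_s: 14.45
ee_pos: [0.6105, 0.2549, 0.1669]
ee_rot: [0.001, 0.182, 0.983, 0.001]
force: [-5.6, 3.2, 16.7]
width: 0.102
gripper_force: 55.0
t 14.45 tool cm [ 0.1  -0.03 -0.05] turn 0.898 yaw 159.08 tilt [0.003 0.001] pos [610.5 254.9 166.9] q6 -0.98 F [-5.6  3.2 16.7] M [0.5  1.01 0.09] w 0.102 g 55.0
```

```bash

python3 -m crank '{"steps":[0,0,0,0.1, 0,0,0,0.1, 0,0,0,0.1, 0,0,0,0.1, 0,0,0,0.1, 0,0,0,0.1, 0,0,0,0.1, 0,0,0,0.05]}'
python3 go.py 609.5 255 167.4 107.6
python3 -m crank '{"steps":[0,0,0,0.05, 0,0,0,0.04, 0,0,0,0, 0,0,0,0]}'
python3 go.py 609.5 255 167.4 107.6
```

```text
time_s: 15.25
ee_pos: [0.6106, 0.2551, 0.1668]
ee_rot: [0.001, 0.529, 0.849, 0.001]
force: [-6.1, 3.5, 16.1]
width: 0.104
gripper_force: 55.0
t 15.25 tool cm [ 0.04 -0.1  -0.06] turn 0.149 yaw 116.15 tilt [0.0032 0.0014] pos [610.6 255.1 166.8] q6 -0.23 F [-6.1  3.5 16.1] M [0.65 0.94 0.19] w 0.104 g 55.0
time_s: 15.65
ee_pos: [0.6105, 0.255, 0.1669]
ee_rot: [0.001, 0.565, 0.825, 0.001]
force: [-5.9, 3.7, 16.2]
width: 0.105
gripper_force: 55.0
t 15.65 tool cm [ 0.03 -0.1  -0.05] turn 0.063 yaw 111.18 tilt [0.0031 0.0013] pos [610.5 255.  166.9] q6 -0.14 F [-5.9  3.7 16.2] M [0.55 0.92 0.05] w 0.105 g 55.0
```

```bash

python3 -m crank '{"steps":[0,0,0,0.04, 0,0,0,0.03, 0,0,0,0, 0,0,0,0]}'
python3 go.py 609.5 255 167.4 107.6
python3 -m crank '{"steps":[0,0,0,0, 0,0,0,0]}'>/dev/null
python3 go.py 609.5 255 167.4 107.6
python3 - <<'E'
from h import *
q,d=ctrl.capture("top"); p,_=ctrl.capture("side")
a=p[100:180,290:370]; b=q[180:260,120:200]
cv2.imwrite('pics/v5.png',np.hstack([cv2.resize(x,(400,400),interpolation=cv2.INTER_CUBIC) for x in(a,b)])[:,:,::-1])
E
```

```text
time_s: 16.05
ee_pos: [0.6104, 0.255, 0.1669]
ee_rot: [0.001, 0.594, 0.805, 0.001]
force: [-6.0, 2.7, 16.7]
width: 0.109
gripper_force: 55.0
t 16.05 tool cm [ 0.03 -0.09 -0.05] turn -0.007 yaw 107.18 tilt [0.003  0.0011] pos [610.4 255.  166.9] q6 -0.07 F [-6.   2.7 16.7] M [0.58 1.03 0.13] w 0.109 g 55.0
t 16.25 tool cm [ 0.03 -0.09 -0.05] turn -0.007 yaw 107.18 tilt [0.0029 0.0011] pos [610.4 254.9 166.9] q6 -0.07 F [-5.9  2.7 16.7] M [0.59 1.04 0.09] w 0.103 g 55.0
```

View pics/v5.png

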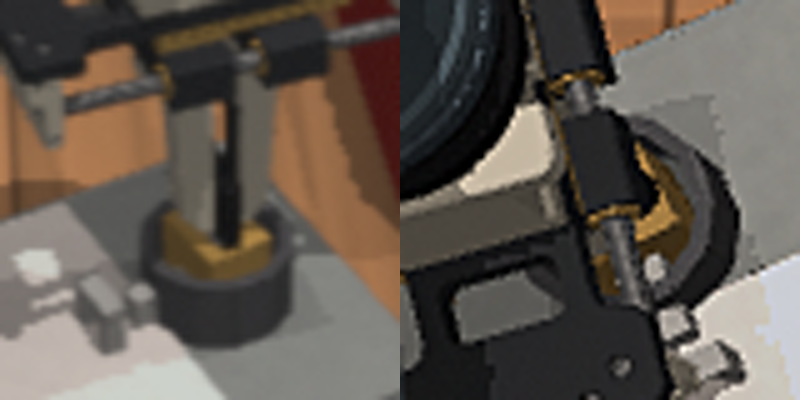

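The plug has turned about a quarter turn with the key, and the bolt has moved. I'll turn a little farther to feel the hard stop.

```bash

python3 -m crank '{"steps":[0,0,0,0.03, 0,0,0,0, 0,0,0,0]}' >/dev/null
python3 go.py 609.5 255 167.4 107.6
python3 -m crank '{"steps":[0,0,0,0.03, 0,0,0,0, 0,0,0,0]}' >/dev/null
python3 go.py 609.5 255 167.4 107.6
python3 - <<'E'
from h import *
q,d=ctrl.capture("top"); np.savez('top5.npz',p=q,d=d); M=[]
for i in range(8): ctrl.capture("side"); M.append(ctrl.sense()['moment'][2])
print(np.mean(M),np.std(M))
P=cloud('top',d); hsv=cv2.cvtColor(q,cv2.COLOR_RGB2HSV); H,S,V=[hsv[...,i].astype(int) for i in range(3)]
m=win(135,195,195,250)&(S>110)&(H>10)&(H<30)&(abs(P[...,2]-.14)<.004)
Y=plane('top',np.argwhere(m)[:,::-1],.14)[:,:2]*1000
c=np.array([609.6,256.]); 
for a in (-64.8,-58,-52):   # candidate plug x directions: extent of visible brass along/across
    r=np.radians(a); L=(Y-c)@np.array([[np.cos(r),-np.sin(r)],[np.sin(r),np.cos(r)]]); print(a,len(Y),np.round(np.percentile(L,[1,99],axis=0),1).tolist())
E
```

```text
t 16.65 tool cm [ 0.03 -0.09 -0.05] turn -0.037 yaw 105.48 tilt [0.0029 0.001 ] pos [610.4 255.  166.9] q6 -0.04 F [-5.8  3.1 16.8] M [0.48 1.05 0.28] w 0.107 g 55.1
t 16.95 tool cm [ 0.01 -0.09 -0.05] turn -0.067 yaw 103.77 tilt [0.0029 0.0012] pos [610.4 255.1 166.9] q6 -0.01 F [-4.5  3.6 16.1] M [0.62 1.09 0.34] w 0.104 g 55.1
0.3637243884197249 0.027745000947548806
-64.8 72 [[-13.5, -16.1], [19.4, 14.1]]
-58 72 [[-15.1, -15.8], [19.2, 12.0]]
-52 72 [[-16.3, -17.4], [20.2, 10.0]]
```

The moment jumped from about 0.1 to 0.36 N m over the last 0.06 rad, so the plug is at its hard stop and the hold is steady. Handing in.

```bash
python3 -c "
from workcell import ctrl
print(ctrl.close_job())"
```

```text
the job is handed in; nothing more can be done
None
```

The rectangular-head key is fully home and turned clockwise to its stop, with the gripper still holding it there; I never touched the other key, can, jar or carton, and I handed the job in at about 17 s.

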